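# Clamp the bench block in its holder

### The arm

A 7-joint arm with a two-finger parallel gripper is mounted at the origin on the work surface. World frame = base frame: x ahead of the robot, y to its left, z up, the work surface at z = 0. Lengths are in mm, angles in degrees, forces in N, time in s.
With the tool pointing down it reaches from about 400 to 875 mm from the base axis. Payload 6.5 kg.
Tool frame: the origin (TCP) lies on the centre line of the jaws, within the pads' length; the fingertips stand 19 mm ahead of it and the grasp point (between the pads) is the TCP; y points along the fingers, z is the direction in which the jaws open and shut, and the axes are right-handed (so a half turn about y gives the same grasp; the last joint's range is limited). The gripper opens to 88 mm and grips with 3 to 60 N. Pads are 18 mm wide; open, the fingers measure 123 mm over their backs; the gripper's body (75 mm by 187 mm) begins 45 mm behind the grasp point.
Start: joints at [71.093, 30.733, -0.252, 88.115, 0.149, 61.152, -4.079], TCP at [169.484, -627.507, 221.416] pointing down, gripper open.
Joint ranges: [-154.64, 154.64], [-21.42, 123.67], [-72.66, 72.17], [13.99, 137.28], [-74.86, 254.86], [10.95, 109.41], [-158.01, 158.01]. Speed limits (degrees/s): [136.94, 136.94, 180, 180, 180, 180, 180].

### API

Orientations are given as a 3x3 rotation matrix whose columns are the frame's x, y, z axes.
In Python, from workcell import state, read_camera, hand_in gives the robot as it stands.
- The arm moves only by the tool jog_arm, never from a script. Its argument "commands" is a list of rows, each an object of numbers: "dx", "dy", "dz": the shift along the tool's x, y, z in units of 60 mm (1.0 is 60 mm); "spin": the turn about the tool's y in units of 6 degrees (1.0 is 6 degrees); "claw": the closure in counts, from 0 (fully open) to 255 (shut). A call has 1 to 12 rows; each row is the pose to reach, as a shift and turn from the pose commanded when the call began, along the tool's axes at that moment; what a row does not reach only later rows make up. A row lasts 1/8 s, in which the tool goes at most 62.5 mm and 10.7 degrees, less where a joint would pass 70% of its speed; a pose out of reach is approached as far as the arm can. A call with a gripper value outside its range is refused whole. The fingers move at their own pace and stop on an object; "force" is the grip in N (left out, the last holds). Time passes only in rows, so rows that repeat a pose let the fingers close. It gives the time, the measured TCP pose, the force and the opening at its end, in the units of the state.
- state(): the state, without advancing time (a new reading comes with each control period).
- read_camera(name): name is "scene" or "top" or "wrist"; returns a dict with "color" (480x640x3 uint8, red, green, blue), "fovy" (degrees; the focal length in pixels is half the picture's height over the tangent of half this angle, whatever the lens; pixels are square), "cx", "cy" (the principal point, pixels), "k1" (the pictures are not rectified: a ray, as slopes to the right and down, at radius r is drawn at 1 + k1 r^2 times it, then the intrinsics apply), "extrinsics" (4x4, takes a point from camera to world coordinates). Camera axes: x right, y up, looking along -z (the intrinsics and any distortion apply to the point x, -y, -z); pixel columns grow to the right and rows downward; lengths in mm; the calibration is good to about 2 mm. A picture is of the moment at which its call begins. There is no depth.
- hand_in(): hands the job in, once; it reports no verdict.
The state is a dict: "time": time; "joint_positions": joint angles; "qd": joint speeds; "joint_torque": joint torques, N m; "position": TCP position; "orientation": TCP orientation; "wrist_force": force on the tool from outside, world axes, zero at the start; "moment": the same for the moment, N m; "width": opening from 0.0 (shut) to 1.0 (fully open).
Only numpy, scipy, OpenCV 4.12 (cv2) and the standard library are available. Lean on these libraries where they do the work, as an engineer would, in place of code of your own. Each camera call takes 0.05 s, during which the arm holds its last target. There are 200 camera calls.

### The job

With the fingertips, push the steel bench block along its track until it is fully home against the brass stop, then push the red clamp lever over and down past its dead point until it snaps into lock and the clamp's foot holds the block. Do not lift the block, and leave the other things on the bench where they are.

Things in the scene. Friction and masses are not known exactly. Their poses are not given: they have to be found in the camera images.
- fixture: wooden holder board fixed flat on the bench, 290 x 170 x 18 mm thick. Origin on the bench surface under the centre of the block's home place; +x runs along the track towards the stop and clamp, +y to the left of that, z up. The board spans x -160 to 130 mm, y -85 to 85 mm. The clamp's cheek plates stand at x 55 to 121 mm, |y| up to 33 mm, up to 76 mm above the bench.
- block_center (a point): centre (half-way up) of the loose steel bench block, 70 mm along the track (its x) x 46 mm wide x 22 mm high, 0.45 to 0.65 kg, lying on the board (top of the board 18 mm above the bench) between the rails; starts 55 to 100 mm short of home with its x along the fixture's x. Fully home its end touches the stop bar.
- home (a point): where the block's centre lies when it is fully home: fixture x = 0, y = 0, 29 mm above the bench; axes as the fixture's. Two brass rails, 6 mm high above the board, 10 mm wide, inner faces at y = +-24.5 mm, x -143 to 35 mm, guide the block. The face of the brass stop bar (14 mm high above the board) is at x = 35 mm.
- pivot (a point): centre of the clamp's pivot pin, common to lever and arm; fixture x = 85 mm, y = 0, 63 mm above the bench. The pin runs along the fixture's y.
- handle_grip (a point): point on the lever's centre line 95 mm from the pivot, inside the red plastic grip (grip 28 mm wide along fixture y, 18 mm thick, from 53 to 125 mm from the pivot). The lever swings in the vertical plane through the track.
- handle (a joint): lever angle, rad: 0 open; angle above level (of fixture +x) = 1.35 - value, so it starts nearly upright, leaning away from the block, and grows as it is pushed to +x and down. Starts at 0. Takes up to about 9 N at the grip point square to the lever, hardest near 0.4. Dead point near 1.0: let go before it, it comes back; past it, it snaps to its end at 1.2 and stays locked.
- foot: black rubber foot, 18 mm across, sprung, under the end of the 16 mm wide steel clamp arm, 66 mm from the pivot. Clamp open: the arm slopes up from the pivot towards -x, its end about 105 mm above the bench at fixture x = 12 mm. Locked: the arm is level and the foot presses on the block's top 19 mm beyond its centre. Origin within the rubber, 4 mm above its face.
- ring_a: bystander: loose brass ring 25 mm across, 6 mm high, lying on the holder board left of the track; origin under its centre
- ring_b: bystander: loose brass ring 23 mm across, 6 mm high, lying on the holder board right of the track; origin under its centre
- tub: bystander: open orange plastic tub of rings, 84 mm across, 42 mm high; origin under its centre
- brush: bystander: flat bench brush with orange handle lying on the bench, about 240 mm long (x -90 to 148 mm), 64 mm wide, 18 mm high
- wood_block: bystander: round dark wooden block 86 mm across, 50 mm high; origin under its centre
- file_a: bystander: file with wooden handle lying along its x, 173 mm long, 12 mm wide, 10 mm high; origin near its middle
- file_b: bystander: slim file with wooden handle lying along its x, 173 mm long, 12 mm wide, 10 mm high; origin near its middle
- clay_bowl: bystander: terracotta bowl 100 mm across, 45 mm high; origin under its centre
- block: the same loose bench block; origin at the centre of its underside, x along its 70 mm length, z up
Mind the look-alikes: they are no part of the job. Of the things that look like the block, the largest one is meant.

How it is judged:
By the outcome, as a careful person would: the job done as asked, in the order asked, and still so for the second after the job is handed in, with the robot touching nothing.
It also fails if it takes over 48 s, if anything falls off the work surface, if the arm or the gripper's body presses on something with over 40 N, if the wrist force passes 120 N, or if a joint passes its speed limit or range.

## Working session

There is one attempt and no reset: what is moved stays moved. The work goes in short steps, Python scripts to look and compute and a tool call to move; the robot and the scene stay as the last step left them, time stands still between calls to the robot, and variables do not carry over. Pictures are saved under pics/ and viewed, about 8 in all and at most 12, crops included, and the job is handed in when it is done.

Besides the shell and the picture viewer there is one more tool, called after "Request:" as name([rows], argument=value, ...), one row to a line, values as JSON. jog_arm: Moves the arm, as the interface text tells. Its arguments: {"type":"object","properties":{"commands":{"type":"array"},"force":{"type":"number"}},"required":["commands"]}

```bash
ls; mkdir -p pics; python3 - <<'E'
from workcell import state, read_camera
import cv2,numpy as np
s=state(); print(s['time'],s['position'],np.round(s['orientation'],3),s['width'],s['wrist_force'])
for n in['scene','top']:
    c=read_camera(n); cv2.imwrite(f'pics/{n}0.png',c['color'][...,::-1]); print(n,c['fovy'],c['cx'],c['cy'],c['k1'],np.round(c['extrinsics'],3).tolist())
E
```

```text
pics
0.0 [ 169.28191426 -626.89707722  220.54545973] [[-0.965 -0.001  0.261]
 [-0.261  0.002 -0.965]
 [ 0.    -1.    -0.002]] 0.9982727004468785 [-0.18485055  0.49845909  0.64265035]
scene 53.07720713199723 318.9360257886832 248.02891439176528 -0.06607516550909237 [[-0.898, -0.369, 0.239, 870.062], [0.439, -0.767, 0.468, 471.444], [0.01, 0.525, 0.851, 1031.447], [0.0, 0.0, 0.0, 1.0]]
top 49.999529682397345 313.6136230622335 241.97938451698226 -0.015091286304135428 [[0.01, 0.997, -0.081, 490.413], [-1.0, 0.009, -0.012, -23.535], [-0.011, 0.081, 0.997, 1331.966], [0.0, 0.0, 0.0, 1.0]]
```

View pics/top0.png

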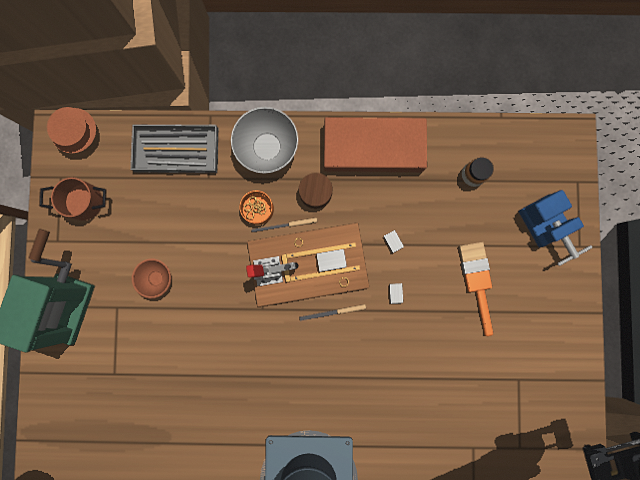

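View pics/scene0.png

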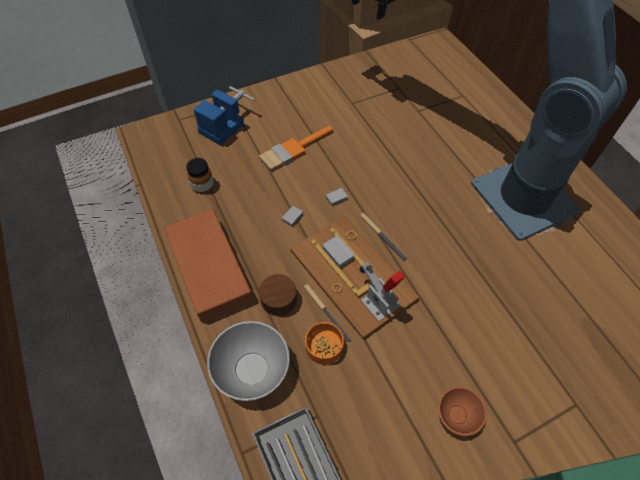

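The top view shows the fixture board at about (307,265), with the lever on its left end at (257,270). There are three block-like pieces: (331,260) between the rails, and small ones at (394,241) and (396,293). The one in the track is the largest and fits the description. I'll confirm that in a crop.

```bash
cat > h.py <<'E'
import numpy as np,cv2
from workcell import state, read_camera
def ray(c,uv):
    f=240/np.tan(np.radians(c['fovy'])/2); K=np.array([[f,0,c['cx']],[0,f,c['cy']],[0,0,1]])
    p=cv2.undistortPoints(np.array(uv,float).reshape(-1,1,2),K,np.array([c['k1'],0,0,0,0.]))[:,0]
    E=np.array(c['extrinsics']); d=np.c_[p[:,0],-p[:,1],-np.ones(len(p))]@E[:3,:3].T
    return E[:3,3],d
def onz(c,uv,z):
    o,d=ray(c,uv); return o+d*((z-o[2])/d[:,2])[:,None]
def proj(c,P):
    f=240/np.tan(np.radians(c['fovy'])/2);E=np.array(c['extrinsics'])
    q=(np.atleast_2d(P)-E[:3,3])@E[:3,:3]; x=np.c_[q[:,0],-q[:,1]]/-q[:,2:]
    x=x*(1+c['k1']*(x**2).sum(1,keepdims=True)); return x*f+[c['cx'],c['cy']]
E
python3 - <<'E'
from h import *
c=read_camera('top');im=c['color'];hsv=cv2.cvtColor(im,cv2.COLOR_RGB2HSV)
cv2.imwrite('pics/crop1.png',cv2.resize(im[205:325,235:415,::-1],None,fx=4.4,fy=4.4,interpolation=cv2.INTER_CUBIC))
m=((hsv[...,1]<50)&(hsv[...,2]>150)).astype(np.uint8); m[:, :310]=0;m[:220]=0;m[310:]=0;m[:,410:]=0
for k in cv2.findContours(m,0,2)[0]:
    if cv2.contourArea(k)>30:
        r=cv2.minAreaRect(k);b=onz(c,cv2.boxPoints(r),40)
        print('grey',r,cv2.contourArea(k),onz(c,[r[0]],40)[0].round(1),np.linalg.norm(b-np.roll(b,1,0),axis=1).round(1))
m=((hsv[...,0]>17)&(hsv[...,0]<30)&(hsv[...,1]>110)&(hsv[...,2]>170)).astype(np.uint8);m[:225]=0;m[300:]=0;m[:,:240]=0;m[:,370:]=0
for k in cv2.findContours(m,0,2)[0]:
    if cv2.contourArea(k)>8:
        r=cv2.minAreaRect(k);print('brass',r,onz(c,cv2.boxPoints(r),24).round(1).tolist())
E
```

```text
grey ((396.0860900878906, 292.94671630859375), (19.103042602539062, 12.312860488891602), 84.80557250976562) 205.0 [ 469.2 -214.7   40. ] [47.4 30.8 47.4 30.7]
grey ((331.1351318359375, 259.8108215332031), (18.412687301635742, 27.290231704711914), 80.53767395019531) 464.0 [550.4 -52.1  40. ] [46.2 68.6 46.2 68.4]
grey ((393.4104309082031, 240.9386749267578), (19.522844314575195, 12.238201141357422), 60.945396423339844) 214.5 [ 599.3 -208.3   40. ] [49.  31.  49.  30.9]
brass ((287.0, 278.0), (4.0, 6.0), 0.0) [[496.2, 64.1, 24.0], [511.4, 64.3, 24.0], [511.5, 54.2, 24.0], [496.3, 54.0, 24.0]]
brass ((325.3912048339844, 272.8316650390625), (3.6037240028381348, 57.38414001464844), 80.7538833618164) [[510.0, 34.4, 24.0], [534.8, -109.1, 24.0], [525.8, -110.6, 24.0], [501.0, 32.8, 24.0]]
brass ((284.0000305175781, 258.5), (8.246211051940918, 4.123105525970459), 75.96376037597656) [[562.1, 75.3, 24.0], [564.8, 65.1, 24.0], [544.4, 59.7, 24.0], [541.8, 69.9, 24.0]]
brass ((320.83782958984375, 250.02703857421875), (3.287980318069458, 56.882057189941406), 80.53767395019531) [[567.3, 46.0, 24.0], [592.5, -96.6, 24.0], [584.2, -98.1, 24.0], [559.0, 44.5, 24.0]]
```

View pics/crop1.png

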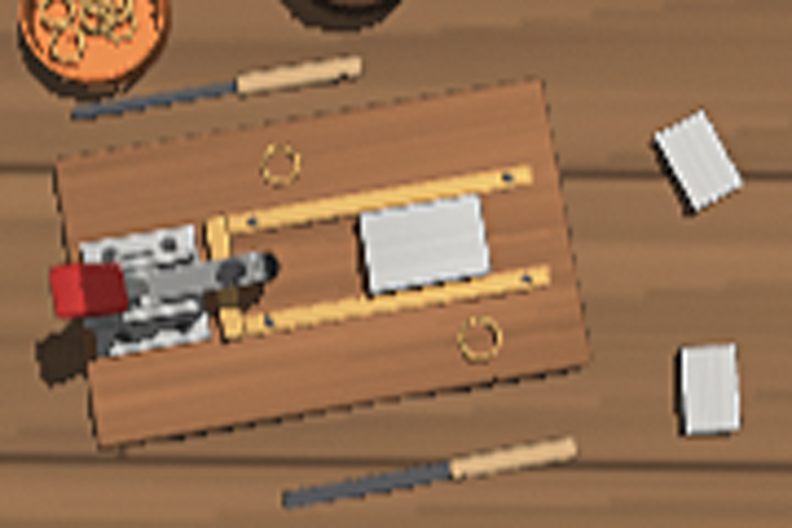

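The crop confirms it: the piece between the rails measures about 69x46 mm, and the look-alikes about 48x31. The block is about 91 mm short of home. Next I'll pin down the fixture pose.

```bash
python3 - <<'E'
from h import *
c=read_camera('top')
k=np.array([[57,157],[543,80],[590,365],[98,447]])/4.4+[235,205]-.4
b=onz(c,k,18); print(b.round(1).tolist(), np.linalg.norm(b-np.roll(b,1,0),axis=1).round(1))
ux=(b[0]+b[3]-b[1]-b[2])[:2];ux/=np.linalg.norm(ux); m=b.mean(0)[:2]; print('ux',ux,'origin',m+15*ux)
u=np.array([-24.8-25.2,143.5+142.6]);u/=np.linalg.norm(u);print('rail ux',u)
w=read_camera('wrist');s=state();R=np.array(s['orientation'])
print('wristcam in tool',R.T@(w['extrinsics'][:3,3]-s['position']))
# scene check
sc=read_camera('scene');im=sc['color'];o=np.array([535,37.3]);uy=np.array([-u[1],u[0]])
P=[[*(o+a*u+bb*uy),z] for a,bb,z in[(-160,-85,18),(-160,85,18),(130,-85,18),(130,85,18),(-143,-24.5,24),(-143,24.5,24),(106,0,156),(-90.7,0,40)]]
q=proj(sc,P);v=cv2.resize(im[180:360,270:430,::-1].copy(),None,fx=4,fy=4,interpolation=2)[:600]
for x in q: cv2.circle(v,tuple(int(t) for t in (x-[270,180]+.5)*4),4,(255,0,0),1)
cv2.imwrite('pics/sc1.png',v)
# target errors
T=o+-155*u;print('over start',T)
print('tool-frame shift now',R.T@(np.array([*T,150])-s['position'])/60, 'spin to align x to ux',np.degrees(np.arctan2(-np.r_[u,0]@R[:,2],np.r_[u,0]@R[:,0])),R[:,1])
E
```

```text
[[599.4, 162.2, 18.0], [647.1, -120.8, 18.0], [481.8, -148.5, 18.0], [431.7, 135.1, 18.0]] [169.9 287.  167.7 288. ]
ux [-0.17008361  0.98542964] origin [537.44619619  21.79240544]
rail ux [-0.17215482  0.9850699 ]
wristcam in tool [-7.51620721e+01 -1.62925104e+02 -7.66489645e-02]
over start [ 561.68399776 -115.38583518]
tool-frame shift now [-8.53688387  1.18789561 -6.52971569] spin to align x to ux 95.20291509306651 [-2.86475932e-04  7.66167713e-04 -9.99999665e-01]
```

View pics/sc1.png

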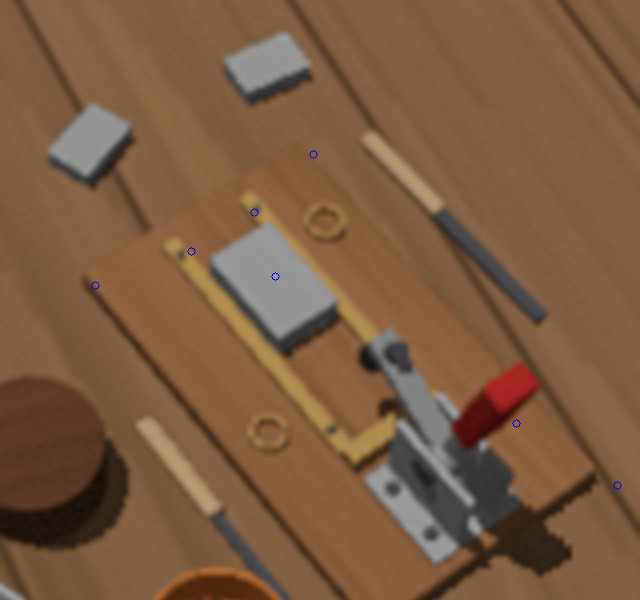

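Board corners put the origin at (537.4, 21.8). The rail colour mask had cut the rail ends short, and in the scene view the points drawn from it sit about 15 mm too far along. The block is therefore about 75 mm short of home, with no sideways offset. I'll push with the fingers shut, the jaws turned across the track and the wrist camera trailing.

Request:
jog_arm([
  {"dx": -8.53, "dy": 0.5, "dz": -6.6, "spin": 15.87, "claw": 255},
  {"dx": -8.53, "dy": 0.5, "dz": -6.6, "spin": 15.87, "claw": 255},
  {"dx": -8.53, "dy": 0.5, "dz": -6.6, "spin": 15.87, "claw": 255},
  {"dx": -8.53, "dy": 0.5, "dz": -6.6, "spin": 15.87, "claw": 255},
  {"dx": -8.53, "dy": 0.5, "dz": -6.6, "spin": 15.87, "claw": 255},
  {"dx": -8.53, "dy": 0.5, "dz": -6.6, "spin": 15.87, "claw": 255},
  {"dx": -8.53, "dy": 0.5, "dz": -6.6, "spin": 15.87, "claw": 255},
  {"dx": -8.53, "dy": 0.5, "dz": -6.6, "spin": 15.87, "claw": 255},
  {"dx": -8.53, "dy": 0.5, "dz": -6.6, "spin": 15.87, "claw": 255},
  {"dx": -8.53, "dy": 0.5, "dz": -6.6, "spin": 15.87, "claw": 255},
  {"dx": -8.53, "dy": 0.5, "dz": -6.6, "spin": 15.87, "claw": 255},
  {"dx": -8.53, "dy": 0.5, "dz": -6.6, "spin": 15.87, "claw": 255},
], force=20)

```text
time: 1.8
position: [562.8, -105.2, 190.9]
orientation: [[-0.182, 0.001, -0.983], [0.983, 0.002, -0.182], [0.002, -1.0, -0.001]]
wrist_force: [0.5, -1.1, 0.6]
width: 0.005
```

```bash
cat >> h.py <<'E'
U=np.array([-.1705,.9853,0]);V=np.array([-.9853,-.1705,0]);O=np.array([537.4,21.8,0])
def rep():
    s=state();R=np.array(s['orientation']);p=np.array(s['position']);d=p-O
    print('t',round(s['time'],2),'fix x,y,z',np.round([d@U,d@V,p[2]],1),'yaw err deg',round(float(np.degrees(np.arctan2(R[:,0]@V,R[:,0]@U))),2),'F fix',np.round([np.array(s['wrist_force'])@U,np.array(s['wrist_force'])@V,s['wrist_force'][2]],1),'w',round(s['width'],3),'J',np.round(s['joint_positions'],0))
E
python3 - <<'E'
from h import *
w=read_camera('wrist');cv2.imwrite('pics/w1.png',w['color'][...,::-1]);rep()
im=w['color'];hsv=cv2.cvtColor(im,cv2.COLOR_RGB2HSV)
for P in([-75-35,0,40],[-75+35,23,40],[-75+35,-23,40],[35,0,32],[-160,85,18],[-160,-85,18]): print(P,proj(w,O+P[0]*U+P[1]*V+[0,0,P[2]]).round())
E
```

```text
t 1.85 fix x,y,z [-132.9   -1.1  191. ] yaw err deg 0.38 F fix [-0.7 -0.1 -0.5] w 0.007 J [  -2.   25.   12.  102.   -6.   53. -158.]
[-110, 0, 40] [[324. 239.]]
[-40, 23, 40] [[351. 320.]]
[-40, -23, 40] [[295. 320.]]
[35, 0, 32] [[322. 390.]]
[-160, 85, 18] [[432. 172.]]
[-160, -85, 18] [[217. 169.]]
```

View pics/w1.png

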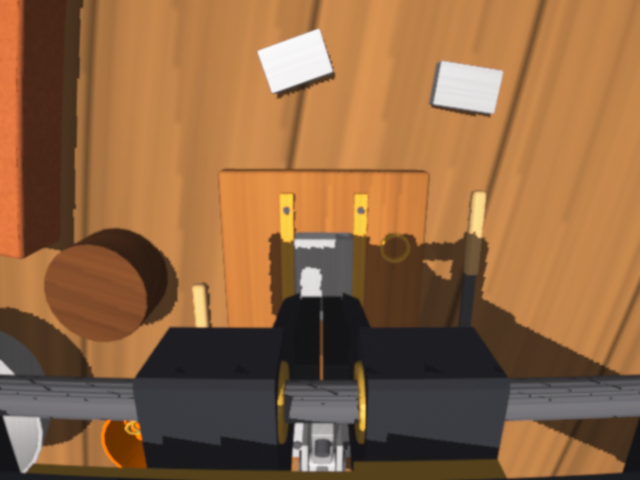

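The wrist view shows the block's end at about (324,237), with both rails and the fingers in line with it, which agrees with the projected pose. The problem is joint 7, now at its -158 limit, so I'll turn the tool half a turn back. By symmetry the push is the same.

Request:
jog_arm([
  {"spin": -15},
  {"spin": -15},
  {"spin": -15},
  {"spin": -15},
  {"spin": -15},
  {"spin": -15},
  {"spin": -15},
  {"spin": -15},
  {"spin": -15},
  {"spin": -15},
])

```text
validation failed for argument at $.co...
```

Request:
jog_arm([
  {"spin": -15},
  {"spin": -15},
  {"spin": -15},
  {"spin": -15},
  {"spin": -15},
  {"spin": -15},
  {"spin": -15},
  {"spin": -15},
  {"spin": -15},
  {"spin": -15},
])

```text
validation failed for argument at $.co...
```

```bash
python3 -c "
from h import *
rep()"
```

```text
t 1.85 fix x,y,z [-132.9   -1.1  191. ] yaw err deg 0.38 F fix [-0.7 -0.1 -0.5] w 0.007 J [  -2.   25.   12.  102.   -6.   53. -158.]
```

Each row needs every field.

Request:
jog_arm([
  {"dx": 0, "dy": 0, "dz": 0, "spin": -15, "claw": 255},
  {"dx": 0, "dy": 0, "dz": 0, "spin": -15, "claw": 255},
  {"dx": 0, "dy": 0, "dz": 0, "spin": -15, "claw": 255},
  {"dx": 0, "dy": 0, "dz": 0, "spin": -15, "claw": 255},
  {"dx": 0, "dy": 0, "dz": 0, "spin": -15, "claw": 255},
  {"dx": 0, "dy": 0, "dz": 0, "spin": -15, "claw": 255},
  {"dx": 0, "dy": 0, "dz": 0, "spin": -15, "claw": 255},
  {"dx": 0, "dy": 0, "dz": 0, "spin": -15, "claw": 255},
  {"dx": 0, "dy": 0, "dz": 0, "spin": -15, "claw": 255},
  {"dx": 0, "dy": 0, "dz": 0, "spin": -15, "claw": 255},
])

```text
time: 3.1
position: [559.5, -113.8, 191.5]
orientation: [[-0.986, -0.0, 0.168], [-0.168, -0.001, -0.986], [0.0, -1.0, 0.001]]
wrist_force: [0.6, -0.1, -0.0]
width: 0.006
```

Request:
jog_arm([
  {"dx": 0, "dy": 0, "dz": 0, "spin": -15, "claw": 255},
  {"dx": 0, "dy": 0, "dz": 0, "spin": -15, "claw": 255},
  {"dx": 0, "dy": 0, "dz": 0, "spin": -15, "claw": 255},
  {"dx": 0, "dy": 0, "dz": 0, "spin": -15, "claw": 255},
  {"dx": 0, "dy": 0, "dz": 0, "spin": -15, "claw": 255},
  {"dx": 0, "dy": 0, "dz": 0, "spin": -15, "claw": 255},
  {"dx": 0, "dy": 0, "dz": 0, "spin": -15, "claw": 255},
  {"dx": 0, "dy": 0, "dz": 0, "spin": -15, "claw": 255},
  {"dx": 0, "dy": 0, "dz": 0, "spin": -15, "claw": 255},
  {"dx": 0, "dy": 0, "dz": 0, "spin": -15, "claw": 255},
])

```text
time: 4.35
position: [559.8, -112.9, 191.3]
orientation: [[0.168, -0.0, 0.986], [-0.986, -0.0, 0.168], [0.0, -1.0, -0.0]]
wrist_force: [0.1, -0.4, -0.7]
width: 0.004
```

```bash
python3 -c "
from h import *
rep()"
```

```text
t 4.35 fix x,y,z [-136.5    0.9  191.3] yaw err deg 179.87 F fix [-0.4 -0.1 -0.7] w 0.004 J [ 28.  28. -28. 101.  15.  55.   4.]
```

Request:
jog_arm([
  {"dx": 0, "dy": 1, "dz": 0.015, "spin": 0, "claw": 255},
  {"dx": 0, "dy": 2, "dz": 0.015, "spin": 0, "claw": 255},
  {"dx": 0, "dy": 2.3, "dz": 0.015, "spin": 0, "claw": 255},
  {"dx": 0, "dy": 2.47, "dz": 0.015, "spin": 0, "claw": 255},
  {"dx": 0, "dy": 2.47, "dz": 0.015, "spin": 0, "claw": 255},
  {"dx": 0, "dy": 2.47, "dz": 0.015, "spin": 0, "claw": 255},
])

```text
time: 5.1
position: [562.6, -111.8, 44.9]
orientation: [[0.172, 0.003, 0.985], [-0.985, -0.001, 0.172], [0.001, -1.0, 0.003]]
wrist_force: [0.8, -0.2, -0.0]
width: 0.003
```

```bash
python3 -c "
from h import *
rep()"
```

```text
t 5.1 fix x,y,z [-135.9   -2.1   44.9] yaw err deg -179.94 F fix [-0.4 -0.8 -0. ] w 0.003 J [ 24.  40. -23. 105.  23.  40.  -2.]
```

Request:
jog_arm([
  {"dx": -0.15, "dy": 0, "dz": -0.02, "spin": 0, "claw": 255},
  {"dx": -0.3, "dy": 0, "dz": -0.02, "spin": 0, "claw": 255},
  {"dx": -0.45, "dy": 0, "dz": -0.02, "spin": 0, "claw": 255},
  {"dx": -0.6, "dy": 0, "dz": -0.02, "spin": 0, "claw": 255},
  {"dx": -0.75, "dy": 0, "dz": -0.02, "spin": 0, "claw": 255},
  {"dx": -0.9, "dy": 0, "dz": -0.02, "spin": 0, "claw": 255},
  {"dx": -1.05, "dy": 0, "dz": -0.02, "spin": 0, "claw": 255},
  {"dx": -1.18, "dy": 0, "dz": -0.02, "spin": 0, "claw": 255},
  {"dx": -1.28, "dy": 0, "dz": -0.02, "spin": 0, "claw": 255},
  {"dx": -1.36, "dy": 0, "dz": -0.02, "spin": 0, "claw": 255},
  {"dx": -1.4, "dy": 0, "dz": -0.02, "spin": 0, "claw": 255},
])

```text
time: 6.48
position: [545.5, -28.8, 43.2]
orientation: [[0.172, -0.0, 0.985], [-0.985, -0.0, 0.172], [0.0, -1.0, -0.0]]
wrist_force: [0.1, -0.2, 0.3]
width: 0.004
```

```bash
python3 - <<'E'
from h import *
rep()
v=[]
for n in('top','scene'):
    c=read_camera(n);q=proj(c,O+10*U+[0,0,30])[0].astype(int);k=c['color'][q[1]-45:q[1]+45,q[0]-60:q[0]+60,::-1]
    v.append(cv2.resize(k,(400*2,300*2) if 0 else (780,585)) [:, :] if 0 else cv2.resize(k,(400,300),interpolation=2))
cv2.imwrite('pics/p1.png',np.hstack(v))
E
```

```text
t 6.47 fix x,y,z [-51.3   0.6  43.2] yaw err deg -179.91 F fix [-0.2 -0.   0.3] w 0.004 J [ 16.  38. -23. 109.  23.  38. -11.]
```

View pics/p1.png

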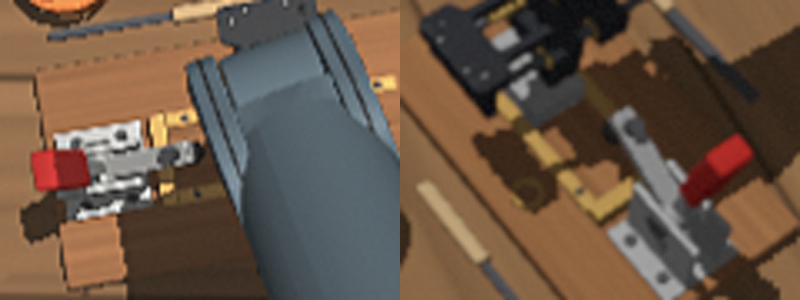

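```bash
python3 - <<'E'
from h import *
c=read_camera('scene');q0=proj(c,O+10*U+[0,0,30])[0].astype(int)
for n,P in dict(stop_top_left=(35,24.5,32),stop_r=(35,-24.5,32),frontL=(28,23,40),frontR=(28,-23,40),oldfL=(-40,23,40),oldfR=(-40,-23,40),tip=(-42,0,25),railstartL=(-143,30,24),armend=(12,0,105)).items():
    q=proj(c,O+P[0]*U+P[1]*V+[0,0,P[2]])[0]; print(n,((q-q0+[60,45])*3.33+[400,0]).round())
im=c['color'];k=im[q0[1]-90:q0[1]+45,q0[0]-90:q0[0]+60,::-1];cv2.imwrite('pics/p2.png',cv2.resize(k,None,fx=4.4,fy=4.4,interpolation=2))
E
```

```text
stop_top_left [652. 158.]
stop_r [598. 194.]
frontL [645. 147.]
frontR [594. 180.]
oldfL [586.  80.]
oldfR [535. 112.]
tip [558. 104.]
railstartL [508.  -9.]
armend [614. 101.]
```

View pics/p2.png

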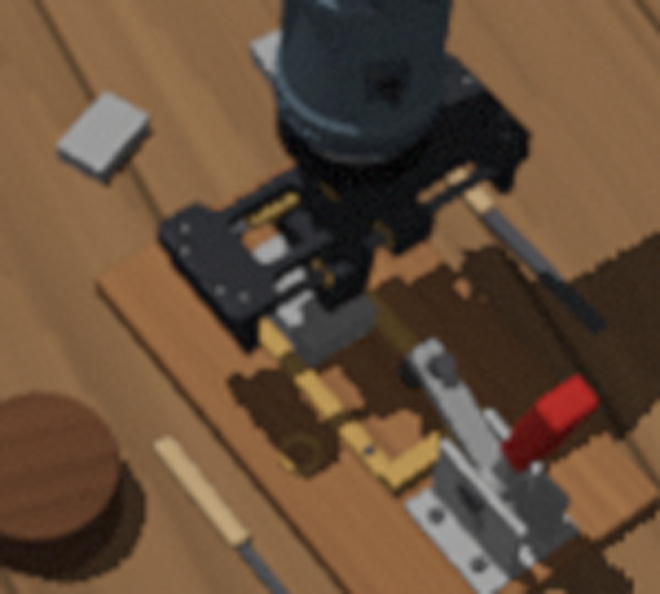

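The gripper seems to be over the block, and the block has not clearly moved. The wrist camera should settle it.

```bash
python3 - <<'E'
from h import *
w=read_camera('wrist');cv2.imwrite('pics/w2.png',w['color'][...,::-1]);rep()
for P in([35,24.5,32],[35,-24.5,32],[28,23,40],[28,-23,40],[-40,23,40],[-40,-23,40],[-42,0,24],[-42,17,24],[-143,24.5,24],[12,0,105]): print(P,proj(w,O+P[0]*U+P[1]*V+[0,0,P[2]]).round())
E
```

```text
t 6.67 fix x,y,z [-51.8   0.6  43.2] yaw err deg -179.94 F fix [-0.1  0.  -0.2] w 0.01 J [ 16.  38. -23. 109.  23.  38. -11.]
[35, 24.5, 32] [[262.  82.]]
[35, -24.5, 32] [[388.  82.]]
[28, 23, 40] [[264. 100.]]
[28, -23, 40] [[387. 100.]]
[-40, 23, 40] [[270. 270.]]
[-40, -23, 40] [[380. 270.]]
[-42, 0, 24] [[325. 261.]]
[-42, 17, 24] [[287. 261.]]
[-143, 24.5, 24] [[278. 439.]]
[12, 0, 105] [[328. 164.]]
```

View pics/w2.png

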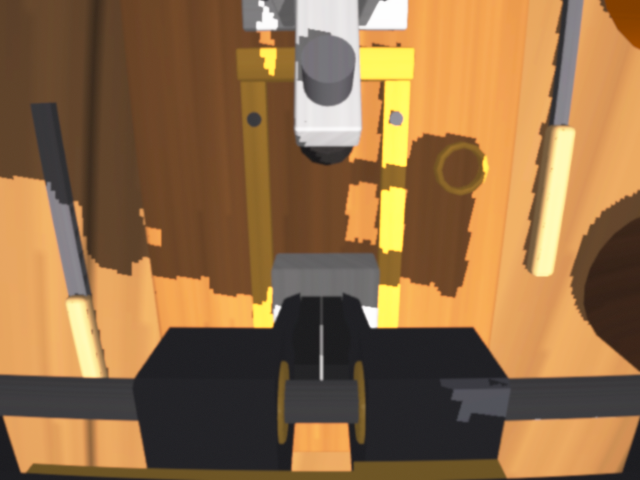

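```bash
python3 - <<'E'
from h import *
w=read_camera('wrist');s=state();R=np.array(s['orientation']);p=np.array(s['position'])
for uv in([321,296],[292,296],[352,296],[321,378]):
    o,d=ray(w,[uv]);o=R.T@(o-p);d=R.T@d[0]
    for x in(-9,0,9): t=(x-o[0])/d[0];print(uv,(o+d*t).round(1))
print(o.round(1))
t=read_camera('top');sc=read_camera('scene')
print('J',np.array(s['joint_torque']).round(1),s['wrist_force'])
print(np.round(w['extrinsics'],3).tolist())
E
```

```text
[321, 296] [ -9.  -17.   -0.9]
[321, 296] [ 0.   2.7 -0.9]
[321, 296] [ 9.  22.4 -1. ]
[292, 296] [ -9.  -17.  -11.8]
[292, 296] [  0.    2.7 -13.3]
[292, 296] [  9.   22.3 -14.8]
[352, 296] [ -9.  -17.   10.7]
[352, 296] [ 0.   2.7 12.3]
[352, 296] [ 9.  22.3 13.8]
[321, 378] [ -9.  -68.2  -0.9]
[321, 378] [  0.  -55.5  -0.9]
[321, 378] [  9.  -42.7  -0.9]
[ -75.9 -163.    -0.7]
J [ -0.1 -52.9  -5.4 -16.1  -0.   -0.   -0. ] [-0.46928443 -0.23930337  0.13648332]
[[0.985, -0.164, -0.049, 531.856], [0.171, 0.942, 0.29, 45.309], [-0.001, -0.294, 0.956, 206.21], [0.0, 0.0, 0.0, 1.0]]
```

The block has not moved: its front edge is still at row 270 and there's no force. The visible tip edge at row 296 is the same as in free air and fits tips only about 3 mm ahead of the TCP, so the fingers passed just over the block. I'll back off and probe the height down behind the block.

Request:
jog_arm([
  {"dx": 0, "dy": -0.2, "dz": 0, "spin": 0, "claw": 255},
  {"dx": 0.5, "dy": -0.3, "dz": 0, "spin": 0, "claw": 255},
  {"dx": 1.0, "dy": -0.3, "dz": 0, "spin": 0, "claw": 255},
  {"dx": 1.4, "dy": -0.3, "dz": 0, "spin": 0, "claw": 255},
  {"dx": 1.4, "dy": -0.1, "dz": 0, "spin": 0, "claw": 255},
  {"dx": 1.4, "dy": 0.0, "dz": 0, "spin": 0, "claw": 255},
  {"dx": 1.4, "dy": 0.08, "dz": 0, "spin": 0, "claw": 255},
  {"dx": 1.4, "dy": 0.12, "dz": 0, "spin": 0, "claw": 255},
  {"dx": 1.4, "dy": 0.12, "dz": 0, "spin": 0, "claw": 255},
])

```text
time: 7.95
position: [560.0, -111.2, 35.9]
orientation: [[0.173, -0.0, 0.985], [-0.985, 0.0, 0.173], [-0.0, -1.0, -0.0]]
wrist_force: [0.5, 0.1, -0.1]
width: 0.006
```

```bash
python3 - <<'E'
from h import *
rep()
w=read_camera('wrist');c=read_camera('scene');q=proj(c,O-120*U+[0,0,30])[0].astype(int)
a=cv2.resize(w['color'][180:360,200:440,::-1],(400,300));b=cv2.resize(c['color'][q[1]-45:q[1]+45,q[0]-60:q[0]+60,::-1],(400,300),interpolation=2)
cv2.imwrite('pics/w3.png',np.hstack([a,b]))
E
```

```text
t 7.95 fix x,y,z [-134.9    0.4   35.9] yaw err deg -179.88 F fix [ 0.1 -0.5 -0.1] w 0.006 J [ 24.  40. -23. 106.  23.  39.  -3.]
```

View pics/w3.png

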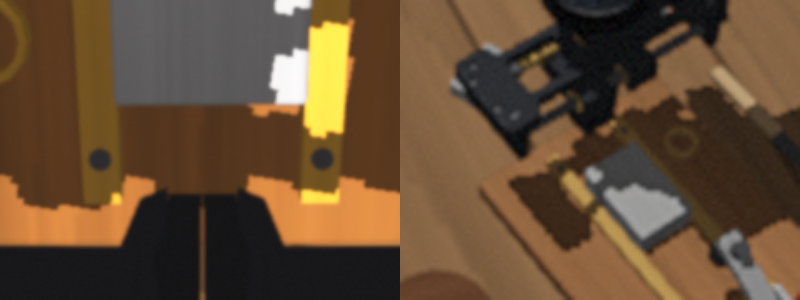

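Reported z is 35.9, so the stated tips would already be 1 mm below the board's top, yet there's no contact force. The real tips are higher. I'll go down in small steps.

Request:
jog_arm([
  {"dx": 0, "dy": 0.05, "dz": 0, "spin": 0, "claw": 255},
  {"dx": 0, "dy": 0.05, "dz": 0, "spin": 0, "claw": 255},
  {"dx": 0, "dy": 0.08, "dz": 0, "spin": 0, "claw": 255},
  {"dx": 0, "dy": 0.08, "dz": 0, "spin": 0, "claw": 255},
])

```text
time: 8.55
position: [559.9, -111.8, 31.1]
orientation: [[0.172, -0.0, 0.985], [-0.985, 0.0, 0.172], [-0.0, -1.0, -0.0]]
wrist_force: [0.4, -0.7, -0.1]
width: 0.006
```

Request:
jog_arm([
  {"dx": 0, "dy": 0.05, "dz": 0, "spin": 0, "claw": 255},
  {"dx": 0, "dy": 0.08, "dz": 0, "spin": 0, "claw": 255},
  {"dx": 0, "dy": 0.08, "dz": 0, "spin": 0, "claw": 255},
])

```text
time: 8.93
position: [559.8, -111.8, 26.2]
orientation: [[0.172, -0.0, 0.985], [-0.985, 0.0, 0.172], [-0.0, -1.0, -0.0]]
wrist_force: [-0.8, 0.4, -0.4]
width: 0.005
```

Request:
jog_arm([
  {"dx": -0.12, "dy": 0, "dz": 0, "spin": 0, "claw": 255},
  {"dx": -0.24, "dy": 0, "dz": 0, "spin": 0, "claw": 255},
  {"dx": -0.36, "dy": 0, "dz": 0, "spin": 0, "claw": 255},
  {"dx": -0.48, "dy": 0, "dz": 0, "spin": 0, "claw": 255},
  {"dx": -0.6, "dy": 0, "dz": 0, "spin": 0, "claw": 255},
  {"dx": -0.72, "dy": 0, "dz": 0, "spin": 0, "claw": 255},
  {"dx": -0.84, "dy": 0, "dz": 0, "spin": 0, "claw": 255},
])

```text
time: 9.8
position: [551.3, -61.6, 26.4]
orientation: [[0.172, 0.0, 0.985], [-0.985, -0.0, 0.172], [0.0, -1.0, 0.0]]
wrist_force: [-0.7, 0.0, 0.2]
width: 0.007
```

```bash
python3 - <<'E'
from h import *
rep()
w=read_camera('wrist');cv2.imwrite('pics/w4.png',w['color'][:,100:540,::-1])
for x in range(-45,40,10): print(x,proj(w,O+x*U+[0,0,40])[0].round(), end=' ')
E
```

```text
t 9.8 fix x,y,z [-84.6   0.6  26.4] yaw err deg -179.92 F fix [0.1 0.7 0.2] w 0.007 J [ 18.  40. -22. 108.  24.  37.  -8.]
-45 [325. 214.] -35 [325. 187.] -25 [326. 159.] -15 [326. 129.] -5 [326.  99.] 5 [326.  67.] 15 [326.  35.] 25 [326.   2.] 35 [326. -32.]
```

View pics/w4.png

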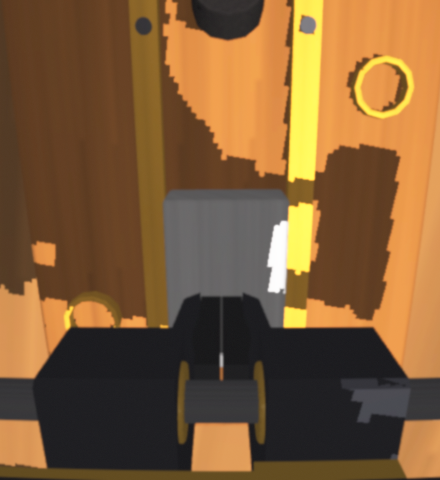

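The block is still unmoved, with its front at x≈-40. With an 18 mm wide finger (front face at tool x=-9), the ray through row 296 puts the tips about 17 mm *behind* the reported TCP rather than 19 ahead. That gives tips at z≈43 now, which explains both passes. I'll go back behind the block and lower by about 18 mm, watching the force.

Request:
jog_arm([
  {"dx": 0, "dy": -0.1, "dz": 0, "spin": 0, "claw": 255},
  {"dx": 0.4, "dy": -0.1, "dz": 0, "spin": 0, "claw": 255},
  {"dx": 0.86, "dy": -0.1, "dz": 0, "spin": 0, "claw": 255},
  {"dx": 0.86, "dy": 0.05, "dz": 0, "spin": 0, "claw": 255},
  {"dx": 0.86, "dy": 0.15, "dz": 0, "spin": 0, "claw": 255},
  {"dx": 0.86, "dy": 0.2, "dz": 0, "spin": 0, "claw": 255},
  {"dx": 0.86, "dy": 0.2, "dz": 0, "spin": 0, "claw": 255},
])

```text
time: 10.72
position: [559.9, -111.9, 14.1]
orientation: [[0.173, -0.001, 0.985], [-0.985, 0.0, 0.173], [-0.001, -1.0, -0.001]]
wrist_force: [0.8, 1.2, -0.8]
width: 0.009
```

Request:
jog_arm([
  {"dx": 0, "dy": 0.04, "dz": 0, "spin": 0, "claw": 255},
  {"dx": 0, "dy": 0.07, "dz": 0, "spin": 0, "claw": 255},
  {"dx": 0, "dy": 0.07, "dz": 0, "spin": 0, "claw": 255},
])

```text
time: 11.1
position: [560.1, -112.9, 10.1]
orientation: [[0.172, -0.0, 0.985], [-0.985, 0.0, 0.172], [-0.0, -1.0, -0.0]]
wrist_force: [-0.5, 0.4, -0.3]
width: 0.003
```

```bash
python3 - <<'E'
from h import *
rep()
E
```

```text
t 11.1 fix x,y,z [-136.6    0.6   10.1] yaw err deg -179.92 F fix [ 0.4  0.4 -0.3] w 0.003 J [ 23.  43. -21. 106.  25.  36.  -4.]
```

Request:
jog_arm([
  {"dx": -0.12, "dy": 0, "dz": 0, "spin": 0, "claw": 255},
  {"dx": -0.24, "dy": 0, "dz": 0, "spin": 0, "claw": 255},
  {"dx": -0.36, "dy": 0, "dz": 0, "spin": 0, "claw": 255},
  {"dx": -0.48, "dy": 0, "dz": 0, "spin": 0, "claw": 255},
  {"dx": -0.6, "dy": 0, "dz": 0, "spin": 0, "claw": 255},
])

```text
time: 11.72
position: [554.1, -77.7, 10.3]
orientation: [[0.171, 0.0, 0.985], [-0.985, -0.001, 0.171], [0.001, -1.0, 0.0]]
wrist_force: [0.2, -3.3, 0.1]
width: 0.003
```

```bash
cat >> h.py <<'E'
def front(name=None):
    w=read_camera('wrist')
    g=cv2.GaussianBlur(cv2.cvtColor(w['color'],cv2.COLOR_RGB2HSV),(3,3),0)
    for x in np.arange(-60,41,5):
        pass
    if name: cv2.imwrite(name,w['color'][:,100:540,::-1])
    col=np.median(w['color'][:,285:300].astype(int),axis=1); sat=col.max(1)-col.min(1)
    rows=[r for r in range(20,290) if sat[r]<25 and col[r].max()>40]
    print('grey rows',rows[:1],rows[-1:])
    for r in rows[:1]+([rows[0]+10] if rows else []):
        print('row',r,'x at z18,z40',[round(float((onz(w,[[292,r]],z)[0]-O)@U),1) for z in(18,40)])
E
python3 - <<'E'
from h import *
rep();front()
E
```

```text
t 11.72 fix x,y,z [-100.8    0.5   10.3] yaw err deg -179.95 F fix [-3.3  0.4  0.1] w 0.003 J [ 19.  42. -21. 107.  25.  35.  -7.]
grey rows [95] [289]
row 95 x at z18,z40 [-19.8, -20.5]
row 105 x at z18,z40 [-23.2, -23.4]
```

Contact now: 3.3 N, and the block's front has moved from x≈-40 to -21. I'll keep going towards the stop.

Request:
jog_arm([
  {"dx": -0.12, "dy": 0, "dz": 0, "spin": 0, "claw": 255},
  {"dx": -0.24, "dy": 0, "dz": 0, "spin": 0, "claw": 255},
  {"dx": -0.36, "dy": 0, "dz": 0, "spin": 0, "claw": 255},
  {"dx": -0.48, "dy": 0, "dz": 0, "spin": 0, "claw": 255},
  {"dx": -0.6, "dy": 0, "dz": 0, "spin": 0, "claw": 255},
  {"dx": -0.7, "dy": 0, "dz": 0, "spin": 0, "claw": 255},
  {"dx": -0.78, "dy": 0, "dz": 0, "spin": 0, "claw": 255},
  {"dx": -0.83, "dy": 0, "dz": 0, "spin": 0, "claw": 255},
  {"dx": -0.86, "dy": 0, "dz": 0, "spin": 0, "claw": 255},
])

```text
time: 12.9
position: [545.2, -26.8, 10.3]
orientation: [[0.172, 0.0, 0.985], [-0.985, -0.0, 0.172], [0.0, -1.0, 0.0]]
wrist_force: [1.0, -4.8, 3.2]
width: 0.008
```

Request:
jog_arm([
  {"dx": -0.025, "dy": 0, "dz": 0, "spin": 0, "claw": 255},
  {"dx": -0.05, "dy": 0, "dz": 0, "spin": 0, "claw": 255},
  {"dx": -0.05, "dy": 0, "dz": 0, "spin": 0, "claw": 255},
])

```text
time: 13.28
position: [544.7, -23.8, 10.2]
orientation: [[0.172, 0.0, 0.985], [-0.985, -0.0, 0.172], [0.0, -1.0, 0.0]]
wrist_force: [0.3, -4.0, 2.8]
width: 0.006
```

```bash
python3 - <<'E'
from h import *
rep()
E
```

```text
t 13.28 fix x,y,z [-46.1   0.6  10.2] yaw err deg -179.93 F fix [-4.   0.4  2.8] w 0.006 J [ 14.  41. -21. 110.  25.  34. -13.]
```

Still sliding at 4 N. I'll creep until the force jumps.

Request:
jog_arm([
  {"dx": -0.02, "dy": 0, "dz": 0, "spin": 0, "claw": 255},
  {"dx": -0.03, "dy": 0, "dz": 0, "spin": 0, "claw": 255},
  {"dx": -0.03, "dy": 0, "dz": 0, "spin": 0, "claw": 255},
])

```text
time: 13.65
position: [544.4, -22.2, 10.2]
orientation: [[0.172, 0.0, 0.985], [-0.985, -0.0, 0.172], [0.0, -1.0, 0.0]]
wrist_force: [0.7, -5.0, 3.4]
width: 0.006
```

Request:
jog_arm([
  {"dx": -0.02, "dy": 0, "dz": 0, "spin": 0, "claw": 255},
  {"dx": -0.03, "dy": 0, "dz": 0, "spin": 0, "claw": 255},
  {"dx": -0.03, "dy": 0, "dz": 0, "spin": 0, "claw": 255},
])

```text
time: 14.02
position: [544.4, -22.1, 10.3]
orientation: [[0.17, 0.0, 0.985], [-0.985, -0.002, 0.17], [0.002, -1.0, 0.0]]
wrist_force: [1.3, -9.0, 2.7]
width: 0.004
```

It stopped at TCP x≈-44.4 against an expected -44.8, with the force rising. One firmer nudge to seat it, then I'll look.

Request:
jog_arm([
  {"dx": -0.03, "dy": 0, "dz": 0, "spin": 0, "claw": 255},
  {"dx": -0.03, "dy": 0, "dz": 0, "spin": 0, "claw": 255},
])

```text
time: 14.28
position: [544.4, -22.1, 10.3]
orientation: [[0.169, 0.001, 0.986], [-0.986, -0.004, 0.169], [0.004, -1.0, 0.0]]
wrist_force: [3.3, -10.9, 1.6]
width: 0.007
```

```bash
python3 - <<'E'
from h import *
rep();front('pics/w5.png')
E
```

```text
t 14.28 fix x,y,z [-44.4   0.5  10.3] yaw err deg 179.94 F fix [-11.3  -1.4   1.6] w 0.007 J [ 13.  41. -21. 110.  25.  34. -14.]
grey rows [20] [289]
row 20 x at z18,z40 [60.8, 56.8]
row 30 x at z18,z40 [57.7, 54.1]
```

View pics/w5.png

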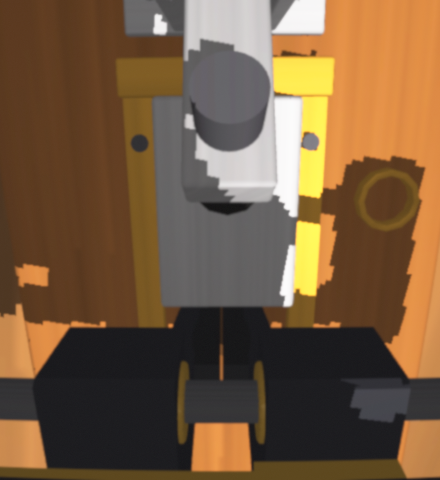

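The wrist view shows the block's end face touching the brass stop bar at row 97 with no gap, square between the rails, so it's home. Next I back off, rise and come up behind the lever.

Request:
jog_arm([
  {"dx": 0.2, "dy": 0, "dz": 0, "spin": 0, "claw": 255},
  {"dx": 0.35, "dy": -0.1, "dz": 0, "spin": 0, "claw": 255},
  {"dx": 0.35, "dy": -1.0, "dz": 0, "spin": 0, "claw": 255},
  {"dx": 0.35, "dy": -2.0, "dz": 0.01, "spin": 0, "claw": 255},
  {"dx": 0.35, "dy": -2.12, "dz": 0.01, "spin": 0, "claw": 255},
  {"dx": -0.3, "dy": -2.12, "dz": 0.01, "spin": 0, "claw": 255},
  {"dx": -1.0, "dy": -2.12, "dz": 0.01, "spin": 0, "claw": 255},
  {"dx": -1.6, "dy": -2.12, "dz": 0.01, "spin": 0, "claw": 255},
  {"dx": -1.85, "dy": -2.12, "dz": 0.01, "spin": 0, "claw": 255},
  {"dx": -1.97, "dy": -2.12, "dz": 0.01, "spin": 0, "claw": 255},
  {"dx": -1.97, "dy": -2.12, "dz": 0.01, "spin": 0, "claw": 255},
])

```text
time: 15.7
position: [524.0, 97.3, 137.1]
orientation: [[0.171, -0.0, 0.985], [-0.985, -0.0, 0.171], [0.0, -1.0, -0.001]]
wrist_force: [-0.1, -0.2, -0.4]
width: 0.005
```

```bash
python3 - <<'E'
from h import *
rep()
c=read_camera('scene');hsv=cv2.cvtColor(c['color'],cv2.COLOR_RGB2HSV)
m=(((hsv[...,0]<5)|(hsv[...,0]>174))&(hsv[...,1]>170)&(hsv[...,2]>90)).astype(np.uint8)
def red():
    for k in cv2.findContours(m,0,2)[0]:
        if cv2.contourArea(k)>30: print('red',cv2.minAreaRect(k),cv2.boundingRect(k))
red()
for r in(53,95,125):
    print(r,proj(c,O+(85+r*.2198)*U+[0,0,63+r*.9755])[0].round(1))
E
```

```text
t 15.7 fix x,y,z [ 76.7   0.3 137.1] yaw err deg -179.96 F fix [-0.2  0.2 -0.4] w 0.005 J [  7.  29. -28. 109.  18.  47. -21.]
53 [388.2 285.7]
95 [393.7 279.9]
125 [397.9 275.4]
```

Request:
jog_arm([
  {"dx": -0.17, "dy": 0, "dz": 0, "spin": 0, "claw": 255},
  {"dx": -0.3, "dy": 0.02, "dz": 0, "spin": 0, "claw": 255},
  {"dx": -0.42, "dy": 0.04, "dz": 0, "spin": 0, "claw": 255},
  {"dx": -0.42, "dy": 0.04, "dz": 0, "spin": 0, "claw": 255},
])

```text
time: 16.25
position: [519.7, 122.3, 134.7]
orientation: [[0.172, -0.0, 0.985], [-0.985, -0.001, 0.172], [0.001, -1.0, -0.0]]
wrist_force: [1.7, -4.6, -1.3]
width: 0.003
```

```bash
python3 - <<'E'
from h import *
rep()
E
```

```text
t 16.25 fix x,y,z [102.1   0.3 134.7] yaw err deg -179.93 F fix [-4.8 -0.9 -1.3] w 0.003 J [  4.  29. -28. 109.  19.  47. -24.]
```

Touching the lever where expected, with 4.8 N. Now I follow the arc over and down.

Request:
jog_arm([
  {"dx": -0.125, "dy": 0.045, "dz": 0, "spin": 0, "claw": 255},
  {"dx": -0.245, "dy": 0.1, "dz": 0, "spin": 0, "claw": 255},
  {"dx": -0.365, "dy": 0.165, "dz": 0, "spin": 0, "claw": 255},
  {"dx": -0.475, "dy": 0.24, "dz": 0, "spin": 0, "claw": 255},
  {"dx": -0.58, "dy": 0.325, "dz": 0, "spin": 0, "claw": 255},
  {"dx": -0.675, "dy": 0.415, "dz": 0, "spin": 0, "claw": 255},
  {"dx": -0.675, "dy": 0.415, "dz": 0, "spin": 0, "claw": 255},
])

```text
time: 17.12
position: [512.7, 162.4, 110.2]
orientation: [[0.172, -0.0, 0.985], [-0.985, -0.001, 0.172], [0.001, -1.0, -0.001]]
wrist_force: [-1.0, -5.4, 4.5]
width: 0.006
```

```bash
python3 - <<'E'
from h import *
rep()
E
```

```text
t 17.12 fix x,y,z [142.7   0.4 110.2] yaw err deg -179.93 F fix [-5.1  1.9  4.5] w 0.006 J [ -1.  32. -28. 109.  20.  45. -30.]
```

Request:
jog_arm([
  {"dx": -0.085, "dy": 0.11, "dz": 0, "spin": 0, "claw": 255},
  {"dx": -0.165, "dy": 0.22, "dz": 0, "spin": 0, "claw": 255},
  {"dx": -0.22, "dy": 0.31, "dz": 0, "spin": 0, "claw": 255},
  {"dx": -0.27, "dy": 0.405, "dz": 0, "spin": 0, "claw": 255},
  {"dx": -0.31, "dy": 0.5, "dz": 0, "spin": 0, "claw": 255},
  {"dx": -0.34, "dy": 0.58, "dz": 0, "spin": 0, "claw": 255},
  {"dx": -0.36, "dy": 0.66, "dz": 0, "spin": 0, "claw": 255},
  {"dx": -0.36, "dy": 0.66, "dz": 0, "spin": 0, "claw": 255},
])

```text
time: 18.12
position: [508.7, 184.3, 70.1]
orientation: [[0.172, -0.001, 0.985], [-0.985, -0.0, 0.172], [-0.0, -1.0, -0.001]]
wrist_force: [0.0, 0.6, -0.4]
width: 0.005
```

```bash
python3 - <<'E'
from h import *
rep()
E
```

```text
t 18.12 fix x,y,z [165.    0.6  70.1] yaw err deg -179.91 F fix [ 0.6 -0.1 -0.4] w 0.005 J [ -5.  35. -26. 109.  23.  40. -34.]
```

The force has dropped to zero at about 10° of lever angle, past the dead point, so it snapped over. I'll retract up and back for a final look.

Request:
jog_arm([
  {"dx": 0, "dy": -0.5, "dz": 0, "spin": 0, "claw": 255},
  {"dx": 0, "dy": -1.5, "dz": 0, "spin": 0, "claw": 255},
  {"dx": 0, "dy": -2.5, "dz": 0, "spin": 0, "claw": 255},
  {"dx": 1, "dy": -3, "dz": 0, "spin": 0, "claw": 255},
  {"dx": 2, "dy": -3, "dz": 0, "spin": 0, "claw": 255},
  {"dx": 3, "dy": -3, "dz": 0, "spin": 0, "claw": 255},
  {"dx": 4, "dy": -3, "dz": 0, "spin": 0, "claw": 255},
  {"dx": 5, "dy": -3, "dz": 0, "spin": 0, "claw": 255},
  {"dx": 6, "dy": -3, "dz": 0, "spin": 0, "claw": 255},
  {"dx": 6, "dy": -3, "dz": 0, "spin": 0, "claw": 255},
  {"dx": 6, "dy": -3, "dz": 0, "spin": 0, "claw": 255},
])

```text
time: 19.5
position: [570.8, -169.7, 250.5]
orientation: [[0.172, -0.0, 0.985], [-0.985, 0.001, 0.172], [-0.001, -1.0, 0.0]]
wrist_force: [-0.2, 1.2, 0.2]
width: 0.004
```

```bash
python3 - <<'E'
from h import *
rep()
v=[]
for n in('scene','top'):
    c=read_camera(n);q=proj(c,O+20*U+[0,0,30])[0].astype(int)
    v.append(cv2.resize(c['color'][q[1]-60:q[1]+60,q[0]-60:q[0]+60,::-1],(400,400),interpolation=2))
    print(n,'pred grip95, foot, block back corners in crop',[((proj(c,O+a*U+b*V+[0,0,z])[0]-q+60)*3.33).round().tolist() for a,b,z in((179,0,77),(19,0,63),(-35,23,40),(-35,-23,40))])
cv2.imwrite('pics/fin.png',np.hstack(v))
E
```

```text
t 19.5 fix x,y,z [-1.944e+02 -2.000e-01  2.505e+02] yaw err deg -179.91 F fix [1.2 0.  0.2] w 0.004 J [ 30.  26. -24.  94.  12.  63.  13.]
scene pred grip95, foot, block back corners in crop [[361.0, 345.0], [205.0, 178.0], [180.0, 124.0], [129.0, 157.0]]
top pred grip95, foot, block back corners in crop [[-14.0, 233.0], [202.0, 198.0], [279.0, 218.0], [270.0, 158.0]]
```

View pics/fin.png

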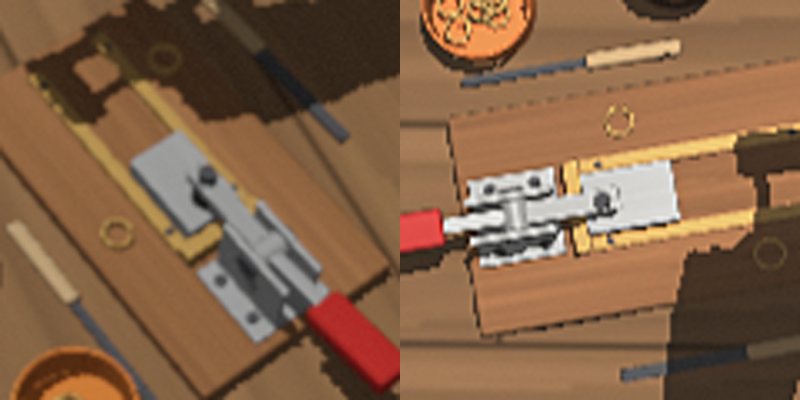

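The block is against the stop, with its back corners where predicted. The arm is level with its foot on the block, the red lever is down, and the rings, files and tub look undisturbed.

```bash
python3 -c "
from workcell import hand_in
print(hand_in())"
```

```text
the job is handed in; nothing more can be done
None
```

I pushed the block home against the brass stop, then pushed the red lever past its dead point into lock. I handed the job in at about 19.5 s of the 48 s allowed.

**Block:** It stopped at the predicted position, with the push force rising from about 4 N to 11 N. The wrist view showed no gap to the stop.

**Clamp:** I pushed the lever to about 10° above level. The contact force fell from about 7 N to zero, which fits it snapping over. The last scene and top pictures show:
- the arm is level, with its foot on the block;
- the lever is down;
- the block's back corners are where they should be at home;
- the rings, files and tub I could see near the fixture look undisturbed. The brush, wood block and clay bowl were outside or at the edge of that crop.

**What disagreed along the way:**
- **Tip position:** My first two passes went over the block without touching it. The fingertips turned out to be about 17 mm behind the reported tool point, not 19 mm ahead. I worked out the offset from the wrist camera, and the contact that followed confirmed it.
- **Fixture position:** My first estimate from the rails was about 15 mm off along the track, and I corrected it from the board corners.
- **Joint limit:** Joint 7 reached its limit (-158°) on the approach, so I turned the tool half a turn and carried on. I can't tell whether it passed the limit.

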